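One turn of the cup feeder's hand wheel

ROBOT

A 6-joint arm with a two-finger parallel gripper is mounted at the origin on the work surface. World frame = base frame: x ahead of the robot, y to its left, z up, the work surface at z = 0. Lengths are in m, angles in rad, forces in N, time in s.
With the tool pointing down it reaches from about 0.25 to 0.725 m from the base axis. Payload 4 kg.
Tool frame: the origin (TCP) lies on the centre line of the jaws, within the pads' length; the fingertips stand tip_reach ahead of it and the grasp point (between the pads) lies 5 mm behind it (tip_reach is the distance from the TCP to the fingertips, in m); z points along the fingers, y is the direction in which the jaws open and shut (so a half turn about z gives the same grasp; the last joint's range is limited). The gripper opens to 85 mm and grips with 20 to 120 N. Pads are 22 mm wide; open, the fingers measure 114 mm over their backs; the gripper's body (76 mm by 85 mm) begins 54 mm behind the grasp point. The pads swing forward as they close: fully open they stand 13 mm farther back than shut.
Start: joints at [-1.181, 0.241, 0.005, 1.335, 0, 1.571], TCP at [0.19, -0.462, 0.245] pointing down, gripper open.
Joint ranges: [-2.72, 2.72], [-1.05, 1.87], [-1.09, 1.28], [-1.99, 2.15], [-1.42, 1.44], [-3.14, 3.14]. Speed limits (rad/s): [2.79, 2.79, 3.14, 3.14, 3.14, 3.14].

INTERFACE

Orientations are given as a unit quaternion [x, y, z, w].
In Python, from workcell import * gives the robot as it stands.
- The arm moves only by the tool arm_command, never from a script. Its arguments are lists of equal length, an entry for each row: "translation": the shift along the tool's x, y, z in cm, a list of three; "turn": the turn about the tool's z in rad; "hand": the closure, from 0 (fully open) to 1 (shut). In form: {"translation": [[x, y, z], ...], "turn": [turn, ...], "hand": [hand, ...]}. A call has 1 to 5 rows; each row is the pose to reach, as a shift and turn from the pose commanded when the call began, along the tool's axes at that moment; what a row does not reach only later rows make up. A row lasts 1/12 s, in which the tool goes at most 41.7 mm and 7.16 degrees, less where a joint would pass 70% of its speed; a pose out of reach is approached as far as the arm can. A call with a gripper value outside its range is refused whole. The fingers move at their own pace and stop on an object; the grip force is fixed at half the most. Time passes only in rows, so rows that repeat a pose let the fingers close. It gives the time, the measured TCP pose, the force and the opening at its end, in the units of the state.
- get_obs(): the state, without advancing time (a new reading comes with each control period).
- camera(name): name is "scene" or "top" or "wrist"; returns (picture, depth): 480x640x3 uint8, red, green, blue; 480x640 float32, m along the optical axis (not along the pixel's ray), 0 where there is no reading.
- camera_info(name): a dict with "mtx" (3x3 intrinsics, pixels), "world_to_cam" (4x4, takes a point from world to camera coordinates). Camera axes: x right, y down, z forward; pixel columns grow to the right and rows downward; lengths in m; the calibration is good to about 2 mm. A picture is of the moment at which its call begins: read the wrist's pose just before it. camera_info takes no time and is no camera call; for the wrist camera it gives the pose at the moment of the call.
- job_done(): hands the job in, once; it reports no verdict.
Trained networks look in the newest picture that a camera, given by its name, has taken for a name from the list of things; names that differ only in an ending like _2 or _b are one class to them, and where a whole thing is asked for, a point or a joint stands for the part that bears it (a point fixed in the world has none). Each returns a list of dicts, best first, with "conf" (0 to 1); they miss things now and then, are a little off and sometimes report something else, mostly with a low value. They report only what shows in the picture. A call takes as long as a camera call.
- search_frame(camera, name): "location" ([row, column] in pixels, amid what is visible of it).
- spot_point(camera, name): "location" ([row, column] in pixels: a listed point, or the origin of a listed thing).
The state is a dict: "clock": time; "joint_pos": joint angles; "joint_vel": joint speeds; "tau": joint torques, N m; "eef_pos": TCP position; "tool_rot": TCP orientation; "ft_force": force on the tool from outside, world axes, zero at the start; "ft_torque": the same for the moment, N m; "grip_width": finger opening in m.
Only numpy, scipy, OpenCV 4.12 (cv2) and the standard library are available. Lean on these libraries where they do the work, as an engineer would, in place of code of your own. Each camera call takes 0.05 s, during which the arm holds its last target. There are 200 camera calls.

TASK

Feed the row of lidded cups one place on: with the fingertips, push the hand wheel round clockwise (seen from above) by its red handle through exactly one full turn, so that the handle comes back to where it stands now. Only push the handle, do not grip it; leave the cup carriage and everything standing about the feeder alone, and finish clear of it all.

Things in the scene. Friction and masses are not known exactly. Their poses are not given: they have to be found in the camera images.
- feeder: Cup feeder, fixed to the table: a green gearbox 120 x 120 mm and 100 mm high (foot 150 x 150 mm) with a hand wheel lying flat on top, and 230 mm away along its own x axis (the far side) an aluminium rail bed 80 mm wide and 500 mm long, along its y axis, with the cup carriage on it. Origin on the table under the wheel's axle; z up.
- wheel (a joint): Turning angle of the hand wheel, rad, growing clockwise seen from above. The wheel is flat, its axle upright; black rim of 80 mm radius (rim bar 14 mm thick, top of rim 133 mm above the table), three steel spokes. It may start at any value from 0 to 4.5 and turns from stops at -0.5 to 12.0. Stiff: about 0.25 N m of friction (some 3 N at the handle), it stays where it is left. Each full turn feeds the carriage 60 mm.
- wheel_hub (a point): Centre of the top of the wheel's hub (36 mm across), on the axle, 138 mm above the table. Nothing of the wheel but the red handle stands higher than this.
- handle: Upright red round handle on the wheel's rim at the outer end of one spoke, 24 mm in diameter, 65 mm tall, its axis 80 mm from the axle. It is a sleeve that revolves freely about its own axis. Origin at the centre of its foot, 130 mm above the table.
- handle_top (a point): Centre of the top of the red handle, 195 mm above the table.
- carriage: Cup carriage: steel plate 66 x 250 x 10 mm with four lidded cups (52 mm across, 60 mm apart) fixed on it, their tops 66 mm above the table; the wheel drives it along the feeder's -y as it turns clockwise. Must not be touched. Origin under the plate's centre, 20 mm above the table.
- row (a point): Point on the top of the carriage plate at its centre, 30 mm above the table, between the two middle cups; travels 60 mm for each full turn of the wheel.
- water_bottle: Clear water bottle with a blue cap, 60 mm across, 190 mm tall, loose, bystander; origin at the centre of its underside.
- lunch_box: White open lunch box with one divider, 120 x 170 x 45 mm, loose, bystander; origin at the centre of its underside.
- pink_bowl: Pink bowl, 100 mm across, 45 mm high, loose, bystander; origin at the centre of its underside.
- foil_cup_a: Small aluminium cup, 68 mm across, 28 mm high, loose, bystander, on the robot's side of the feeder; origin at the centre of its underside.
- foil_cup_b: Small aluminium cup, as the other, loose, bystander, between the gearbox and the rail; origin at the centre of its underside.
- sauce_jar: Amber jar with a black cap, 40 mm across, 60 mm tall, loose, bystander, between the gearbox and the rail; origin at the centre of its underside.
- spoon: Steel spoon, 170 mm long, lying on the table, loose, bystander; origin on its underside, its length along its x axis.

How it is judged:
On the way, in this order (a step that is already met when the one before it is completed fails the run):
1. the handle is being pushed with the fingers and the wheel has gone a quarter turn (distance of row from where it was at the start of the episode above 0.015 m and contact force between the fingers and handle above 0.3 N), for 0.05 s.
2. the handle is still being pushed with the fingers and the wheel has gone three quarters of a turn (distance of row from where it was at the start of the episode above 0.045 m and contact force between the fingers and handle above 0.3 N), for 0.05 s.
At the end, for the whole second after the job is handed in: The wheel has gone clockwise through one full turn from where it started, within 0.26 rad (15 degrees): the carriage has moved between 57.5 and 62.5 mm; the wheel is at rest (distance of row from where it was at the start of the episode between 0.0575 and 0.0625 m and velocity of joint wheel between -0.05 and 0.05 rad/s); the robot touches nothing.
It fails at once if the handle is gripped or forced (more than 30 N between the fingers and the handle) (contact force between the fingers and handle above 30 N).
It fails at once if the robot touches the carriage or its cups (contact force between any of the fingers, the arm and carriage above 1 N).
It fails at once if something standing about the feeder is moved by more than 20 mm, lifted or knocked over (distance of any of water_bottle, lunch_box, pink_bowl, foil_cup_a, foil_cup_b, sauce_jar, spoon from where it was at the start of the episode above 0.02 m).
It also fails if it takes over 64 s, if anything falls off the work surface, if the arm or the gripper's body presses on something with over 40 N, if the wrist force passes 120 N, or if a joint passes its speed limit or range.

## Working session

There is one attempt and no reset: what is moved stays moved. The work goes in short steps, Python scripts to look and compute and a tool call to move; the robot and the scene stay as the last step left them, time stands still between calls to the robot, and variables do not carry over. Pictures are saved under pics/ and viewed, about 8 in all and at most 12, crops included, and the job is handed in when it is done.

Besides the shell and the picture viewer there is one more tool, called after ">>>" by a JSON object that holds its "name" and its "arguments". arm_command: Moves the arm, as the interface text tells. Its arguments: {"type":"object","properties":{"translation":{"type":"array","items":{"type":"array","items":{"type":"number"}}},"turn":{"type":"array","items":{"type":"number"}},"hand":{"type":"array","items":{"type":"number"}}},"required":["translation","turn","hand"]}

```bash
mkdir -p pics
cat > h.py <<'E'
from workcell import *
import numpy as np, cv2
def px2w(cam,depth,rc,z=None):
    i=camera_info(cam);K=np.array(i["mtx"]);T=np.linalg.inv(np.array(i["world_to_cam"]))
    r,c=rc; ray=np.linalg.inv(K)@[c,r,1]
    if z is None:
        p=ray*depth[int(round(r)),int(round(c))]; return (T@[*p,1])[:3]
    d=T[:3,:3]@ray; o=T[:3,3]; return o+d*(z-o[2])/d[2]
def save(n,p): cv2.imwrite("pics/"+n,cv2.cvtColor(p,cv2.COLOR_RGB2BGR))
E
python3 - <<'E'
from h import *
o=get_obs();print({k:np.round(v,3) for k,v in o.items()})
for cam in ("top","scene"):
    p,d=camera(cam);save(cam+"1.png",p)
    for n,z in (("wheel_hub",.138),("handle_top",.195),("row",.03),("water_bottle",0),("feeder",0)):
        for q in spot_point(cam,n)[:2]: print(cam,n,round(q["conf"],2),np.round(q["location"]),np.round(px2w(cam,d,q["location"],z),3))
E
```

```text
{'clock': np.float64(0.0), 'joint_pos': array([-1.181,  0.241,  0.004,  1.335, -0.   ,  1.571]), 'joint_vel': array([-0.001, -0.   ,  0.001, -0.   ,  0.001, -0.   ]), 'tau': array([ 2.0000e-03, -3.7232e+01,  2.5241e+01,  1.7000e-02, -0.0000e+00,
        0.0000e+00]), 'eef_pos': array([ 0.19 , -0.462,  0.244]), 'tool_rot': array([ 0.981,  0.194, -0.   , -0.001]), 'ft_force': array([ 0.074, -0.448, -0.193]), 'ft_torque': array([-0.025, -0.019, -0.048]), 'grip_width': np.float64(0.086)}
top wheel_hub 0.78 [241. 372.] [ 0.562 -0.057  0.138]
top handle_top 0.55 [167. 339.] [0.733 0.02  0.195]
top handle_top 0.54 [272. 365.] [ 0.483 -0.034  0.195]
top row 0.55 [166. 339.] [0.779 0.012 0.03 ]
top water_bottle 0.87 [199. 463.] [ 0.686 -0.328  0.   ]
top feeder 0.82 [246. 366.] [ 0.563 -0.058  0.   ]
scene wheel_hub 0.91 [188. 288.] [ 0.551 -0.064  0.138]
scene wheel_hub 0.29 [300. 384.] [0.569 0.258 0.138]
scene handle_top 0.56 [162. 323.] [ 0.481 -0.034  0.195]
scene row 0.7 [294. 226.] [0.769 0.014 0.03 ]
scene row 0.67 [214. 361.] [0.414 0.026 0.03 ]
scene water_bottle 0.64 [186. 178.] [ 0.694 -0.326  0.   ]
scene feeder 0.69 [230. 286.] [ 0.564 -0.059  0.   ]
scene feeder 0.56 [184. 180.] [ 0.688 -0.326  0.   ]
```

View pics/top1.png

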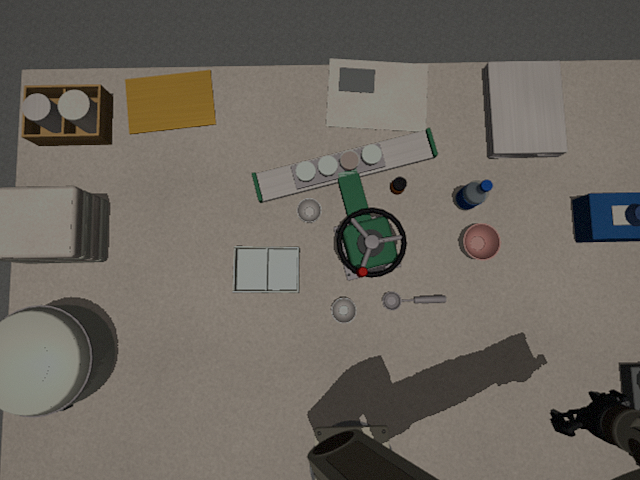

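View pics/scene1.png

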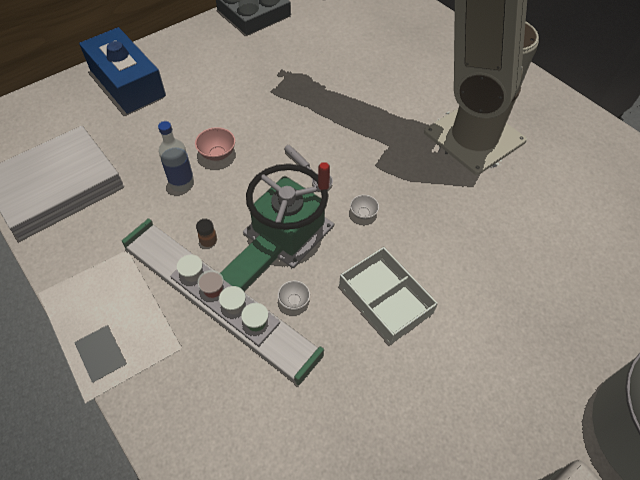

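>>> {"name": "arm_command", "arguments": {"translation": [[2.6,-1.9,-1.1],[5.2,-3.8,-2.2],[7.8,-5.7,-3.3],[10.4,-7.6,-4.4],[13,-9.5,-5.5]], "turn": [0.08,0.16,0.24,0.32,0.391], "hand": [1,1,1,1,1]}}

```text
clock: 1.02
eef_pos: [0.2745, -0.324, 0.3009]
tool_rot: [1.0, -0.003, 0.0, 0.0]
ft_force: [0.2, 0.4, 0.2]
grip_width: 0.0256
```

Run:
```python
from h import *
import workcell
print([n for n in dir(workcell) if n[0]!='_'], getattr(workcell,'tip_reach',None))
o=get_obs();print({k:np.round(o[k],3) for k in('clock','eef_pos','tool_rot','grip_width','joint_pos')})
for cam in ("top","scene"):
    p,d=camera(cam)
    q=p.astype(int);m=((q[...,0]>120)&(q[...,1]<60)&(q[...,2]<60))
    n,l,s,c=cv2.connectedComponentsWithStats(m.astype(np.uint8))
    for k in range(1,n):
        if s[k,4]>15:
            pts=np.array([px2w(cam,d,rc) for rc in np.argwhere(l==k)]);t=pts[pts[:,2]>.19]
            print(cam,s[k],len(t),np.median(pts,0).round(3),t.mean(0).round(4) if len(t) else'', pts.max(0).round(3))
```

```text
['Unreachable', 'camera', 'camera_info', 'get_obs', 'job_done', 'search_frame', 'spot_point', 'tip_reach'] 0.014
{'clock': np.float64(1.017), 'eef_pos': array([ 0.275, -0.324,  0.301]), 'tool_rot': array([ 1.   , -0.003,  0.   ,  0.   ]), 'grip_width': np.float64(0.026), 'joint_pos': array([-0.868,  0.071, -0.054,  1.445,  0.   ,  2.28 ])}
top [360 268   7   7  39] 39 [ 0.486 -0.028  0.196] [ 0.485  -0.0256  0.2247] [0.493 0.069 1.326]
scene [320 163   9   6  42] 42 [ 0.486 -0.026  0.195] [ 0.4966 -0.0137  0.2146] [0.956 0.536 1.006]
```

>>> {"name": "arm_command", "arguments": {"translation": [[2,-2.9,0],[4,-5.8,0],[6,-8.7,0],[8,-11.6,0],[10,-14.5,0]], "turn": [0,0,0,0,0], "hand": [1,1,1,1,1]}}

```text
clock: 1.53
eef_pos: [0.3748, -0.1796, 0.3002]
tool_rot: [1.0, -0.001, 0.0, 0.0]
ft_force: [0.1, -0.5, 0.1]
grip_width: 0.0001
```

>>> {"name": "arm_command", "arguments": {"translation": [[2,-2,0],[4,-3,0],[4,-3,0]], "turn": [0,0,0], "hand": [1,1,1]}}

```text
clock: 1.78
eef_pos: [0.4172, -0.1491, 0.2998]
tool_rot: [1.0, 0.002, 0.001, -0.0]
ft_force: [0.3, -0.3, 0.2]
grip_width: -0.0
```

Run:
```python
from h import *
o=get_obs();print({k:np.round(o[k],3) for k in('clock','eef_pos','tool_rot','grip_width')})
p,d=camera("wrist");save("wrist1.png",p)
for n,z in (("wheel_hub",.138),("handle_top",.195)):
    for q in spot_point("wrist",n)[:2]: print(n,round(q["conf"],2),np.round(q["location"]),np.round(px2w("wrist",d,q["location"],z),3))
q=p.astype(int);m=((q[...,0]>90)&(q[...,1]<60)&(q[...,2]<60)&(d>0))
pts=np.array([px2w("wrist",d,rc) for rc in np.argwhere(m)])
if len(pts):
    t=pts[abs(pts[:,2]-.195)<.004];print(len(pts),len(t),t.mean(0),t.min(0),t.max(0))
```

```text
{'clock': np.float64(1.783), 'eef_pos': array([ 0.417, -0.149,  0.3  ]), 'tool_rot': array([ 1.   ,  0.002,  0.001, -0.   ]), 'grip_width': np.float64(-0.0)}
wheel_hub 0.77 [ 12. 176.] [ 0.558 -0.057  0.138]
handle_top 0.71 [128. 108.] [ 0.484 -0.03   0.195]
1282 529 [ 0.48638245 -0.03306202  0.19347571] [ 0.4736838  -0.04220988  0.19100034] [ 0.49518962 -0.02189909  0.19676521]
```

View pics/wrist1.png

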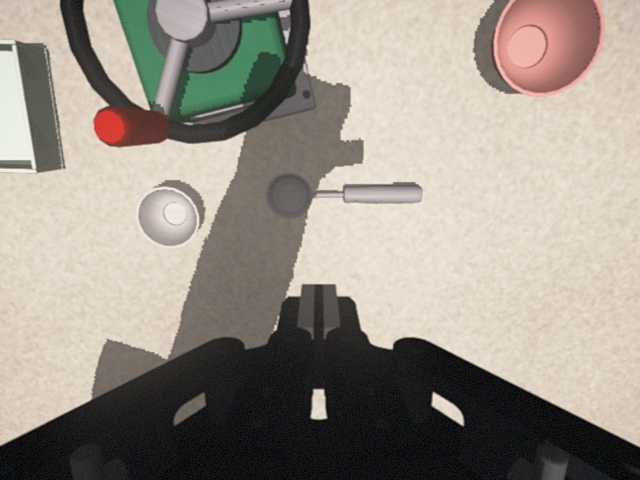

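```bash
cat > plan.py <<'E'
from h import *
C=np.array([.561,-.0575]);R=.080
def tool(thd,extra=0,hx=.011,hy=.010,r=.012):
    th=np.radians(thd);u=np.array([np.cos(th),np.sin(th)]);t=np.array([np.sin(th),-np.cos(th)])
    s=np.linspace(0,.06,6001)[:,None]*abs(t)
    dd=np.hypot(*np.maximum(s-[hx,hy],0).T)
    k=np.argmax(dd>=r)
    return C+R*u-t*(np.linspace(0,.06,6001)[k]+extra)
E
python3 - <<'E'
from plan import *
o=get_obs();print(o['clock'],o['eef_pos'].round(4),o['ft_force'].round(2))
print('start',tool(161.6,.025))
prev=tool(161.6)
print('contact',prev)
for c in range(7):
    print(c, [ (np.round((tool(161.6-10.3*(5*c+k+1))-prev)*[100,-100],1)).tolist() for k in range(5)], 161.6-10.3*(5*c+5), tool(161.6-10.3*(5*c+5)).round(4)); prev=tool(161.6-10.3*(5*c+5))
E
```

```text
1.9333 [ 0.414  -0.1508  0.2999] [-0.03  0.39 -0.42]
start [ 0.46987879 -0.07797441]
contact [ 0.47777002 -0.05425251]
0 [[0.1, -1.3], [0.4, -2.7], [1.1, -4.0], [2.0, -5.3], [3.3, -6.3]] 110.1 [0.5105 0.0092]
1 [[1.4, -0.8], [2.8, -1.3], [4.2, -1.6], [5.6, -1.7], [7.0, -1.5]] 58.599999999999994 [0.5803 0.0245]
2 [[1.4, 0.4], [2.8, 1.2], [4.0, 2.3], [5.0, 3.6], [5.7, 5.0]] 7.099999999999994 [ 0.6376 -0.0256]
3 [[0.4, 1.4], [0.6, 2.9], [0.6, 4.2], [0.4, 5.5], [-0.1, 6.9]] -44.400000000000006 [ 0.6369 -0.0943]
4 [[-0.8, 1.3], [-1.9, 2.5], [-3.3, 3.5], [-4.7, 4.1], [-6.1, 4.5]] -95.9 [ 0.5758 -0.1395]
5 [[-1.4, 0.2], [-2.8, 0.1], [-4.1, -0.2], [-5.5, -0.8], [-6.8, -1.7]] -147.4 [ 0.5075 -0.1223]
6 [[-1.1, -1.2], [-2.0, -2.6], [-2.6, -4.0], [-2.9, -5.5], [-3.0, -6.9]] -198.9 [ 0.4778 -0.0536]
```

>>> {"name": "arm_command", "arguments": {"translation": [[2,-2.3,2],[3.7,-4.5,5],[5.3,-6.7,8],[5.3,-6.7,11],[5.3,-6.7,13.4]], "turn": [0,0,0,0,0], "hand": [1,1,1,1,1]}}

```text
clock: 2.35
eef_pos: [0.4666, -0.0835, 0.1642]
tool_rot: [1.0, -0.0, -0.001, 0.0]
ft_force: [-1.0, -0.3, -0.2]
grip_width: 0.0002
```

Run:
```python
from h import *
p,d=camera("wrist");save("wrist2.png",p)
o=get_obs();print(o['clock'],o['eef_pos'].round(4),o['ft_force'].round(2))
```

```text
2.4 [ 0.4633 -0.0835  0.1598] [-2.09  0.13 -2.43]
```

View pics/wrist2.png

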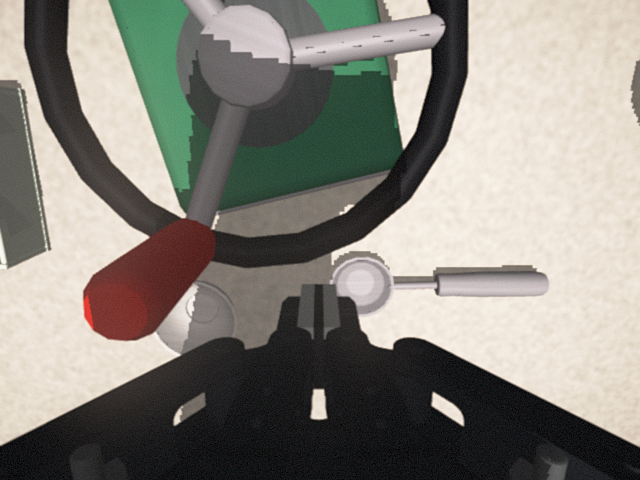

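>>> {"name": "arm_command", "arguments": {"translation": [[0.4,-0.6,0],[0.7,-1.2,0],[1.0,-1.8,0],[1.0,-2.4,0],[1.1,-3.0,0]], "turn": [0,0,0,0,0], "hand": [1,1,1,1,1]}}

```text
clock: 2.82
eef_pos: [0.4796, -0.0535, 0.168]
tool_rot: [1.0, -0.001, 0.002, 0.001]
ft_force: [0.1, -5.4, 2.6]
grip_width: 0.0
```

>>> {"name": "arm_command", "arguments": {"translation": [[0.1,-1.3,0],[0.4,-2.7,0],[1.1,-4.0,0],[2.0,-5.3,0],[3.3,-6.3,0]], "turn": [0,0,0,0,0], "hand": [1,1,1,1,1]}}

```text
clock: 3.23
eef_pos: [0.5103, 0.0058, 0.1674]
tool_rot: [1.0, 0.005, -0.001, -0.002]
ft_force: [-3.8, -0.4, 2.0]
grip_width: -0.0
```

```bash
cat > look.py <<'E'
from plan import *
def look(name):
    o=get_obs();print(o['clock'],o['eef_pos'].round(4),o['ft_force'].round(2))
    for cam in("top","wrist","scene"):
        p,d=camera(cam);save(name+cam+".png",p)
        if cam!="wrist":
            i=camera_info(cam)
        q=p.astype(int);m=((q[...,0]>70)&(q[...,1]<.4*q[...,0])&(q[...,2]<.4*q[...,0])&(d>0))
        pts=np.array([px2w(cam,d,rc) for rc in np.argwhere(m)]).reshape(-1,3)
        pts=pts[(pts[:,2]>.135)&(pts[:,2]<.2)&(np.hypot(*(pts[:,:2]-C).T)<.12)]
        if len(pts)>5:
            t=np.median(pts,0);v=t[:2]-C;print(cam,len(pts),t.round(3),'ang',np.degrees(np.arctan2(v[1],v[0])).round(1),'r',np.hypot(*v).round(3))
E
python3 -c "
from look import *
look('a')"
```

```text
3.2333 [0.5103 0.0058 0.1674] [-3.78 -0.43  2.01]Traceback (most recent call last):
  File "<string>", line 3, in <module>
    look('a')
    ~~~~^^^^^
  File "look.py", line 9, in look
    pts=np.array([px2w(cam,d,rc) for rc in np.argwhere(m)]).reshape(-1,3)
                  ~~~~^^^^^^^^^^
  File "h.py", line 4, in px2w
    i=camera_info(cam);K=np.array(i["mtx"]);T=np.linalg.inv(np.array(i["world_to_cam"]))
ValueError: time passes only in moves, steps and waits
```

```bash
python3 - <<'E'
s=open('look.py').read()
s=s.replace('        if cam!="wrist":\n            i=camera_info(cam)\n','        i=camera_info(cam);K=np.array(i["mtx"]);T=np.linalg.inv(np.array(i["world_to_cam"]))\n')
s=s.replace('pts=np.array([px2w(cam,d,rc) for rc in np.argwhere(m)]).reshape(-1,3)','r,c=np.nonzero(m);pts=(T[:3,:3]@(np.linalg.inv(K)@np.array([c,r,np.ones(len(r))])*d[m])).T+T[:3,3]')
open('look.py','w').write(s)
E
python3 -c "
from look import *
look('a')"
```

```text
3.3333 [0.5133 0.0053 0.1673] [-0.39  0.59 -0.44]
wrist 3849 [0.541 0.014 0.194] ang 105.9 r 0.074
```

View pics/awrist.png

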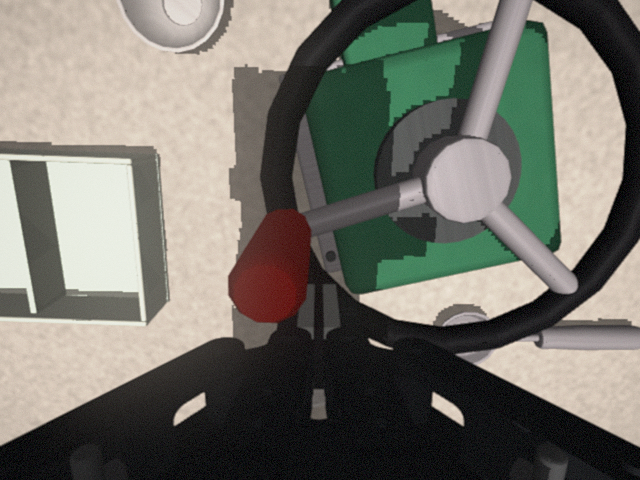

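>>> {"name": "arm_command", "arguments": {"translation": [[1.1,-1.3,0],[2.5,-1.9,0],[3.9,-2.2,0],[5.3,-2.3,0],[6.7,-2.1,0]], "turn": [0,0,0,0,0], "hand": [1,1,1,1,1]}}

```text
clock: 3.9
eef_pos: [0.577, 0.0153, 0.1664]
tool_rot: [1.0, 0.011, -0.002, -0.006]
ft_force: [-3.7, -0.3, 2.8]
grip_width: -0.0003
```

```bash
python3 -c "
from look import *
look('b')"
```

```text
3.9 [0.577  0.0153 0.1664] [-3.7  -0.27  2.76]
wrist 6310 [0.611 0.01  0.193] ang 53.3 r 0.084
scene 6 [0.601 0.007 0.195] ang 58.3 r 0.076
```

View pics/bwrist.png

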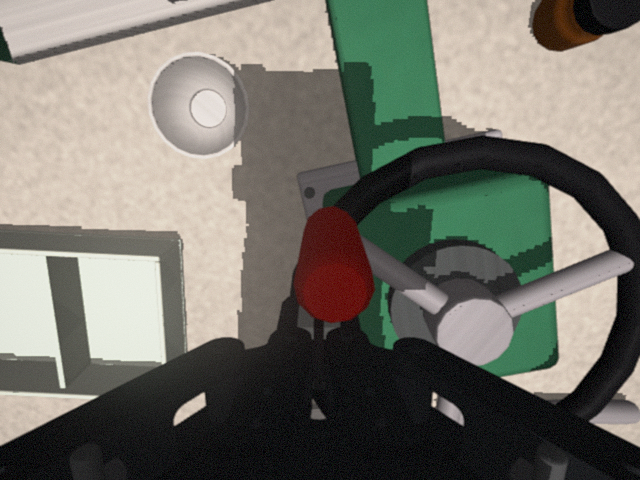

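```bash
python3 -c "
from h import *
o=get_obs();print(o['clock'],o['eef_pos'].round(4),o['ft_force'].round(2),o['tool_rot'].round(3))"
```

```text
4.05 [0.5787 0.0153 0.1663] [ 0.19 -0.37 -0.14] [ 1.     0.011 -0.    -0.006]
```

>>> {"name": "arm_command", "arguments": {"translation": [[1.3,-0.6,0],[2.8,-0.2,0],[4.1,0.8,0],[5.1,2.1,0],[5.8,3.5,0]], "turn": [0.01,0.02,0.02,0.02,0.02], "hand": [1,1,1,1,1]}}

```text
clock: 4.47
eef_pos: [0.637, -0.0166, 0.1666]
tool_rot: [1.0, 0.002, -0.0, -0.007]
ft_force: [-0.4, 3.6, 3.6]
grip_width: -0.0
```

```bash
python3 -c "
from look import *
look('c')
o=get_obs();print(o['clock'],o['eef_pos'].round(4),o['ft_force'].round(2),o['tool_rot'].round(3))"
```

```text
4.4667 [ 0.637  -0.0166  0.1666] [-0.41  3.57  3.55]
wrist 4083 [ 0.651 -0.052  0.18 ] ang 3.6 r 0.09
4.6167 [ 0.6369 -0.0187  0.166 ] [ 0.46 -0.36 -0.59] [ 1.     0.    -0.    -0.006]
```

View pics/cwrist.png

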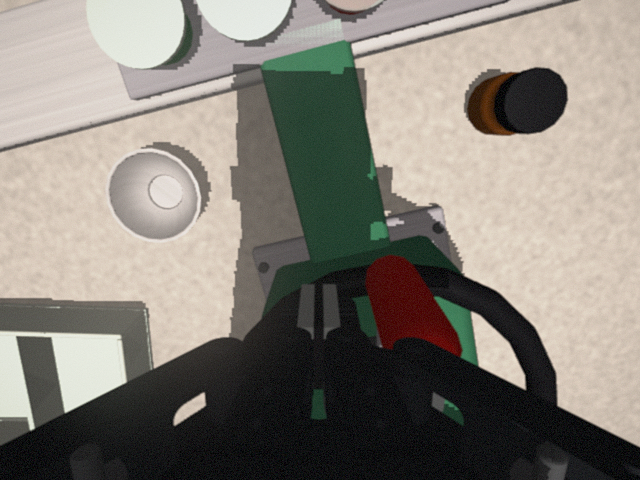

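```bash
cat > nxt.py <<'E'
from plan import *
import sys
th=float(sys.argv[1]);o=get_obs();p=o['eef_pos'][:2]
y=2*o['tool_rot'][1]
print(o['eef_pos'].round(4),y.round(3),o['ft_force'].round(1))
print([(np.round((tool(th-10.3*(k+1),0,.011,.0135)-p)*[100,-100],1)).tolist() for k in range(5)])
E
python3 nxt.py 10
```

```text
[ 0.6369 -0.0187  0.166 ] 0.0 [ 0.5 -0.4 -0.6]
[[0.4, 1.4], [0.7, 2.8], [0.9, 4.2], [0.8, 5.5], [0.3, 7.0]]
```

>>> {"name": "arm_command", "arguments": {"translation": [[0.5,1.4,0],[0.8,2.8,0],[1.0,4.2,0],[0.8,5.5,0],[0.3,7.0,0]], "turn": [0,0,0,0,0], "hand": [1,1,1,1,1]}}

```text
clock: 5.03
eef_pos: [0.6417, -0.0885, 0.1657]
tool_rot: [1.0, 0.001, 0.001, -0.006]
ft_force: [2.6, 3.2, 3.5]
grip_width: -0.0001
```

```bash
python3 -c "
from look import *
look('d')"; python3 nxt.py -43
```

```text
5.0333 [ 0.6417 -0.0885  0.1657] [2.65 3.19 3.49]
wrist 610 [ 0.631 -0.115  0.152] ang -39.7 r 0.09
[ 0.6392 -0.09    0.1645] -0.001 [ 0.2  1.5 -1.2]
[[-0.8, 1.5], [-2.0, 2.8], [-3.3, 3.8], [-4.7, 4.5], [-6.1, 4.9]]
```

View pics/dwrist.png

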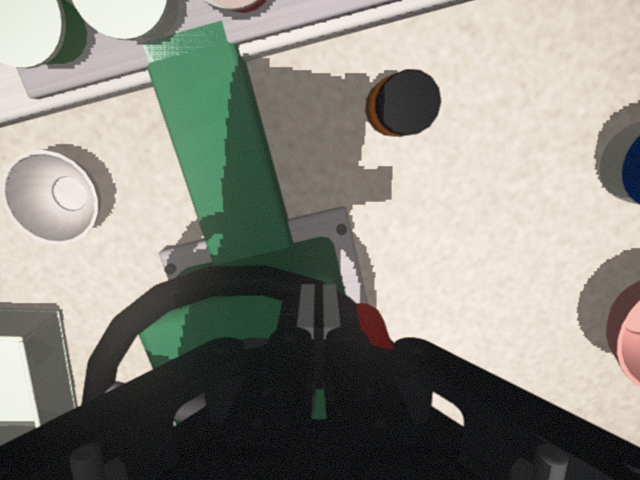

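>>> {"name": "arm_command", "arguments": {"translation": [[-0.7,1.5,0],[-1.9,2.8,0],[-3.2,3.9,0],[-4.6,4.6,0],[-6.0,5.0,0]], "turn": [0,0,0,0,0], "hand": [1,1,1,1,1]}}

```text
clock: 5.6
eef_pos: [0.5809, -0.1386, 0.1644]
tool_rot: [1.0, 0.001, 0.001, -0.006]
ft_force: [3.6, 1.5, -0.2]
grip_width: 0.0001
```

```bash
python3 -c "
from look import *
look('e')
i=camera_info('scene')
K=np.array(i['mtx']);W=np.array(i['world_to_cam'])
for n in('wheel_hub','handle_top'):
  for q in spot_point('scene',n)[:2]: print(n,q)
"; python3 nxt.py -95
```

```text
5.6 [ 0.5809 -0.1386  0.1644] [ 3.64  1.55 -0.21]
wrist 358 [ 0.565 -0.14   0.191] ang -87.3 r 0.083
wheel_hub {'location': [186.2, 287.0], 'conf': 0.73}
handle_top {'location': [147.3, 264.4], 'conf': 0.59}
[ 0.5807 -0.1378  0.1642] 0.002 [ 0.6  0.2 -0.3]
[[-1.8, 0.3], [-3.1, 0.3], [-4.4, 0.1], [-5.7, -0.4], [-7.0, -1.2]]
```

View pics/escene.png

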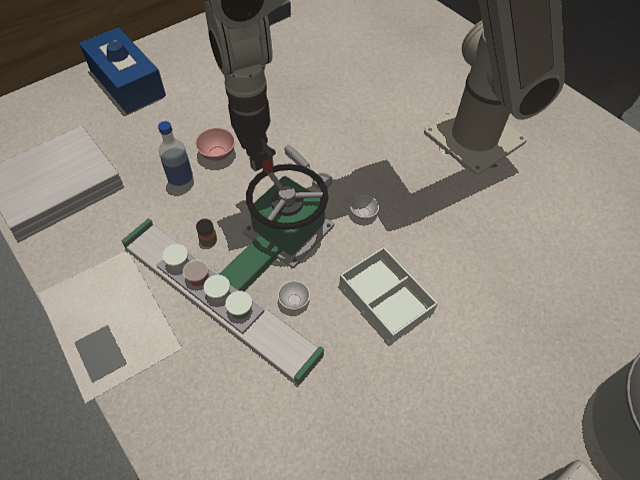

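>>> {"name": "arm_command", "arguments": {"translation": [[-1.4,0.3,0],[-2.8,0.3,0],[-4.2,0.1,0],[-5.5,-0.4,0],[-6.8,-1.2,0]], "turn": [0,0,0,0,0], "hand": [1,1,1,1,1]}}

```text
clock: 6.27
eef_pos: [0.5147, -0.1268, 0.1653]
tool_rot: [1.0, 0.001, 0.002, -0.005]
ft_force: [5.4, -1.2, 0.7]
grip_width: 0.0001
```

```bash
python3 -c "
from look import *
look('f')
for n in('wheel_hub','handle_top'):
  for q in spot_point('scene',n)[:2]: print(n,q,px2w('scene',None,q['location'],.195))
"; python3 nxt.py -144
```

```text
6.2667 [ 0.5147 -0.1268  0.1653] [ 5.36 -1.19  0.69]
wrist 1461 [ 0.506 -0.102  0.153] ang -140.8 r 0.071
wheel_hub {'location': [189.3, 285.6], 'conf': 0.64} [ 0.58326623 -0.02365994  0.195     ]
wheel_hub {'location': [166.3, 307.7], 'conf': 0.61} [ 0.51257795 -0.04486962  0.195     ]
handle_top {'location': [146.7, 296.2], 'conf': 0.64} [ 0.49859744 -0.10221273  0.195     ]
[ 0.5133 -0.1261  0.1645] 0.003 [-0.6  0.1  0.4]
[[-1.2, -0.8], [-2.2, -2.2], [-3.0, -3.6], [-3.4, -5.0], [-3.6, -6.4]]
```

View pics/fwrist.png

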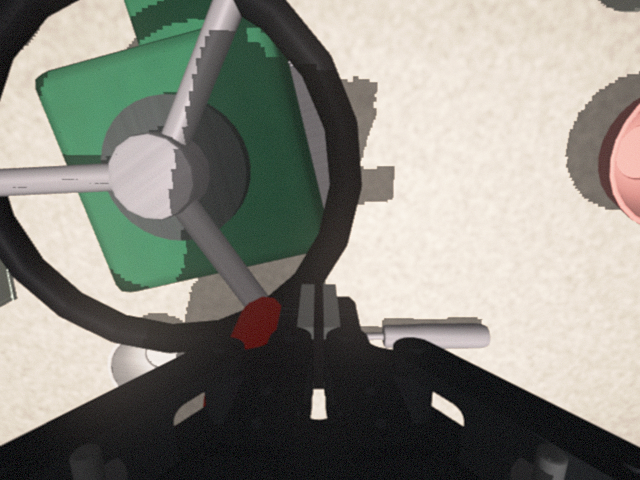

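>>> {"name": "arm_command", "arguments": {"translation": [[-1.2,-0.8,0],[-2.2,-2.2,0],[-3.0,-3.6,0],[-3.4,-5.0,0],[-3.4,-5.0,0]], "turn": [0,0,0,0,0], "hand": [1,1,1,1,1]}}

```text
clock: 6.93
eef_pos: [0.4788, -0.0751, 0.1656]
tool_rot: [1.0, 0.002, -0.0, -0.006]
ft_force: [-0.9, 0.2, -0.4]
grip_width: -0.0002
```

```bash
python3 -c "
from look import *
look('g')
q=spot_point('scene','handle_top')
if q: print(q[0],px2w('scene',None,q[0]['location'],.195))
p=cv2.imread('pics/top1.png');g=cv2.imread('pics/gtop.png')
s=cv2.imread('pics/scene1.png');t=cv2.imread('pics/gscene.png')
cv2.imwrite('pics/gcmp.png',np.hstack([cv2.resize(x[120:340,110:350],None,fx=1.6,fy=1.6) for x in(s,t)]))
"; python3 nxt.py -185
```

```text
6.9333 [ 0.4788 -0.0751  0.1656] [-0.93  0.23 -0.41]
wrist 3025 [ 0.492 -0.051  0.173] ang 175.0 r 0.07
{'location': [158.3, 317.5], 'conf': 0.79} [ 0.48349259 -0.04995168  0.195     ]
[ 0.479  -0.0767  0.1649] 0.002 [ 0.2 -0.3 -0.4]
[[-0.2, -1.5], [-0.2, -2.8], [0.0, -4.2], [0.6, -5.7], [1.5, -7.1]]
```

View pics/gcmp.png

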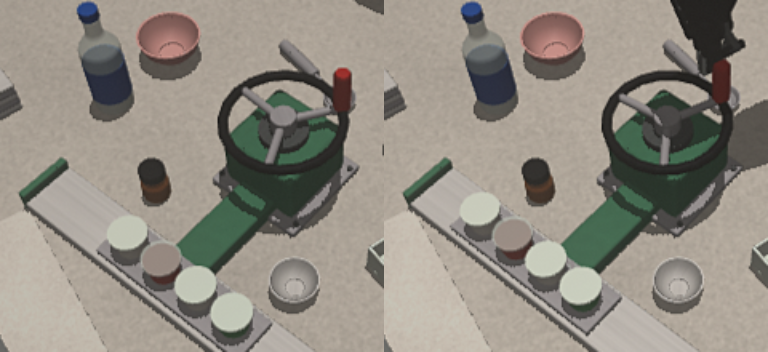

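>>> {"name": "arm_command", "arguments": {"translation": [[-0.2,-0.6,0],[-0.2,-1.2,0],[-0.1,-1.7,0],[-0.1,-1.7,0]], "turn": [0,0,0,0], "hand": [1,1,1,1]}}

```text
clock: 7.47
eef_pos: [0.4777, -0.0585, 0.1656]
tool_rot: [1.0, 0.001, -0.0, -0.006]
ft_force: [-0.0, -1.0, 1.5]
grip_width: 0.0
```

>>> {"name": "arm_command", "arguments": {"translation": [[-0.4,1.0,0],[-1.2,3.0,0],[-1.8,5.0,-2],[-2.4,6.5,-5],[-3,8,-8]], "turn": [0,0,0,0,0], "hand": [1,1,1,1,1]}}

```text
clock: 7.88
eef_pos: [0.4458, -0.1408, 0.2442]
tool_rot: [1.0, 0.001, -0.002, -0.007]
ft_force: [1.4, 0.1, 0.6]
grip_width: -0.0001
```

>>> {"name": "arm_command", "arguments": {"translation": [[-1.7,0.8,-3],[-3.1,1.0,-5.5],[-3.1,1,-5.5]], "turn": [0,0,0], "hand": [1,1,1]}}

```text
clock: 8.13
eef_pos: [0.4164, -0.1525, 0.3046]
tool_rot: [1.0, 0.0, 0.003, -0.005]
ft_force: [0.1, 0.2, 0.1]
grip_width: -0.0001
```

Run:
```python
from look import *
look('h')
for cam in("top","scene","wrist"):
    camera(cam)
    for q in spot_point(cam,'handle_top')[:2]: print(cam,q,px2w(cam,None,q['location'],.195).round(4))
    if cam!="wrist":
      for q in spot_point(cam,'row')[:2]: print(cam,'row',q,px2w(cam,None,q['location'],.03).round(4))
s=cv2.imread('pics/scene1.png');t=cv2.imread('pics/hscene.png')
cv2.imwrite('pics/hcmp.png',np.hstack([cv2.resize(x[120:340,110:350],None,fx=1.6,fy=1.6) for x in(s,t)]))
# image registration of the handle and cups, start vs now, top camera
for cam,w in(("top",(0,0)),("scene",(0,0))):
    a=cv2.imread(f'pics/{cam}1.png').astype(int);b=cv2.imread(f'pics/h{cam}.png').astype(int)
    for x in(a,b):
        m=(x[...,2]>70)&(x[...,1]<.4*x[...,2])&(x[...,0]<.4*x[...,2]);m[:130]=0;m[320:]=0;m[:,:310]=0;m[:,400:]=0
        print(cam,m.sum(),np.argwhere(m).mean(0).round(2))
```

```text
8.1333 [ 0.4164 -0.1525  0.3046] [0.12 0.24 0.08]
top 62 [ 0.486 -0.029  0.195] ang 158.9 r 0.08
wrist 782 [ 0.487 -0.028  0.192] ang 158.5 r 0.08
scene 51 [ 0.486 -0.026  0.196] ang 157.2 r 0.081
top {'location': [270.6, 360.4], 'conf': 0.51} [ 0.4874 -0.0229  0.195 ]
top row {'location': [157.6, 359.4], 'conf': 0.75} [ 0.8006 -0.0434  0.03  ]
top row {'location': [159.5, 359.3], 'conf': 0.17} [ 0.7953 -0.043   0.03  ]
scene {'location': [165.9, 323.9], 'conf': 0.82} [ 0.486  -0.0259  0.195 ]
scene row {'location': [280.6, 203.4], 'conf': 0.77} [ 0.7895 -0.043   0.03  ]
wrist {'location': [125.2, 106.9], 'conf': 0.85} [ 0.4873 -0.0281  0.195 ]
top 61 [271.11 362.61]
top 63 [271.24 362.81]
scene 50 [165.62 323.66]
scene 51 [165.65 323.69]
```

View pics/hcmp.png

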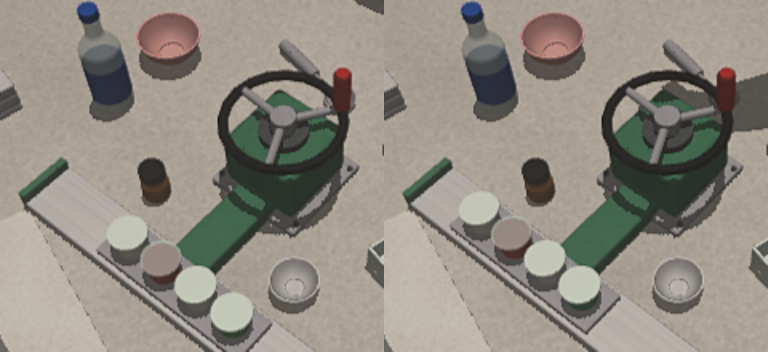

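```bash
python3 -c "
from workcell import *
o=get_obs();print(o['ft_force'],abs(o['joint_vel']).max());print(job_done())"
```

```text
[ 0.43482981 -0.43320669  0.85546723] 0.004857137028537604
the job is handed in; nothing more can be done
None
```

I pushed the hand wheel clockwise through one full turn by its red handle, using closed fingertips and never gripping it. I then backed off, lifted clear and handed the job in at about 9 s of the 64 s. No verdict is reported at hand-in.

- **Turn:** the handle is back within 0.25 px of where it started in both the top and scene pictures, roughly 1 degree.
- **Carriage:** the networks place the row about 60 mm from its start (59 mm and 60.5 mm from the two cameras), inside the 57.5–62.5 mm limits.
- **Forces:** readings at the end of each push were at most about 6 N against the 30 N limit. Forces between those readings were not recorded.
- **Bystanders:** the bottle, bowl, sauce jar and the foil cup by the rail look unmoved in the last scene picture. I did not check the lunch box, the spoon or the other foil cup separately.
- **Disagreements:** handle-position estimates scattered by up to about 10 mm between sources, so I relied on comparing the start and end pictures. During the first half of the turn the tool also ran up to about 11 mm off its commanded sideways position, and I corrected for that as I went.

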